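# Make up two reactor spares kits

## Task

Make up the two spares kits from the stock on the bench. The carrier with the round well gets the thin D-bore spacer on its post and the small amber bottle standing in its well; the carrier with the square well gets the tall D-bore coupling on its post and the rubber bung, narrow end down, in its well. Turn each D-bore part so that its flat matches the post's and it goes all the way down onto the plate, and do not knock over the glass flask or the beaker.

Things in the scene. Friction and masses are not known exactly. Their poses are not given: they have to be found in the camera images.
- carrier_round: Fixed white plate, 90 (x) by 190 (y), 12 mm thick. Origin: centre of underside on the bench; z up. At y=+50 mm, x=0 a dark steel D-post: 36 mm high above the plate, 26 mm diameter, one flat 5 mm from its axis on the plate's -x side (towards the robot at yaw 0), top 9 mm tapered. At y=-50 mm, x=0 its well: plate face inside a grey wall 6 mm high and 4 mm thick, ROUND here, 64 mm inside diameter.
- carrier_square: Fixed white plate, 90 (x) by 190 (y), 12 mm thick. Origin: centre of underside on the bench; z up. At y=+50 mm, x=0 a dark steel D-post: 36 mm high above the plate, 26 mm diameter, one flat 5 mm from its axis on the plate's -x side (towards the robot at yaw 0), top 9 mm tapered. At y=-50 mm, x=0 its well: plate face inside a grey wall 6 mm high and 4 mm thick, SQUARE here, 64 by 64 mm inside.
- spacer: Loose thin aluminium D-bore ring lying flat, round outside, 54 mm outside diameter, 14 mm high, about 50 g. Bore 30 mm diameter with one flat 7 mm from the axis on its own -x side: it slides over a D-post (2 mm play) only with its flat facing as the post's. Origin: on the bore axis at the underside; z up.
- coupling: Loose tall aluminium D-bore ring standing on its end, round outside, 46 mm outside diameter, 34 mm high, about 90 g. Bore 30 mm diameter with one flat 7 mm from the axis on its own -x side: it slides over a D-post (2 mm play) only with its flat facing as the post's. Origin: on the bore axis at the underside; z up.
- bottle: Loose small amber glass bottle with a white cap, standing; body 38 mm diameter, straight-sided from the bottom to at least 40 mm up, 75 mm high over all, about 80 g. Origin: centre of its underside; z up; round, yaw is meaningless.
- bung: Loose red-brown rubber bung, a plain cone frustum standing narrow end down: 34 mm diameter at the bottom, 42 mm at the top, 32 mm high, about 40 g. Origin: centre of its narrow underside; z up; round.
- flask: Bystander, loose: small conical glass flask, standing, 54 mm diameter at the bottom, 76 mm high. Origin: centre of its underside. Must not be knocked over.
- beaker: Bystander, loose: small open glass beaker, standing, 44 mm diameter, 50 mm high. Origin: centre of its underside. Must not be knocked over.
Not all that is in view belongs to the job. Of the things that look like the bung, the smallest one is meant.

How it is judged:
By the outcome, as a careful person would: the job done as asked, in the order asked, and still so for the second after the job is handed in, with the robot touching nothing.
It also fails if it takes over 115 s, if anything falls off the work surface, if the arm or the gripper's body presses on something with over 40 N, if the wrist force passes 120 N, or if a joint passes its speed limit or range.

## Robot

A 7-joint arm with a two-finger parallel gripper is mounted at the origin on the work surface. World frame = base frame: x ahead of the robot, y to its left, z up, the work surface at z = 0. Lengths are in m, angles in rad, forces in N, time in s.
With the tool pointing down it reaches from about 0.375 to 0.925 m from the base axis. Payload 3.1 kg.
Tool frame: the origin (TCP) lies between the finger pads; the fingertips stand 19 mm ahead of it and the grasp point (between the pads) is the TCP; z points along the fingers, y is the line along which they close (so a half turn about z gives the same grasp; the last joint's range is limited). The gripper opens to 85 mm and grips with 20 to 120 N. Pads are 22 mm wide; open, the fingers measure 114 mm over their backs; the gripper's body (76 mm by 85 mm) begins 54 mm behind the grasp point. The pads swing forward as they close: fully open they stand 13 mm farther back than shut.
Start: joints at [-1.222, 0.383, 0.044, 1.598, -0.018, 1.161, -0.05], TCP at [0.281, 0.586, 0.25] pointing down, gripper open.
Joint ranges: [-2.61, 2.61], [-0.41, 2.15], [-1.48, 1.57], [0, 2.5], [-1.57, 4.71], [0.05, 1.97], [-2.85, 2.85]. Speed limits (rad/s): [2.79, 2.79, 3.14, 3.14, 3.14, 3.14, 3.14].

## Interface

Orientations are given as a unit quaternion [x, y, z, w].
In Python, from bench import move_ptp, movel, move_j, move_gripper, pause, inverse_kinematics, read_camera, camera_params, MotionError, sign_off, look_for, tip_of, read_time_s, read_qpos, read_joint_vel, read_effort, read_eef_pos, read_tcp_rot, read_ft_force, read_ft_torque, read_finger_gap, read_grasp_force gives the robot as it stands. Calls block until the motion is done:
- move_ptp(position, orientation): joint-space move of the TCP to a pose.
- movel(position, orientation=None, speed=0.15): straight line of the TCP; orientation=None keeps the orientation; speed is the mean speed in m/s.
- move_j(angles): joint-space move.
- move_gripper(opening, effort=None): finger opening in m; effort is the grip in N (None keeps the last); returns when the fingers have stopped.
- pause(seconds).
- inverse_kinematics(position, orientation): joint angles nearest the present ones, or None.
- read_camera(name): name is "scene" or "top" or "wrist"; returns the picture (420x560x3 uint8, red, green, blue); there is no depth.
- camera_params(name): a dict with "K" (3x3 intrinsics, pixels), "camera_from_world" (4x4, takes a point from world to camera coordinates). Camera axes: x right, y down, z forward; pixel columns grow to the right and rows downward; lengths in m; the calibration is good to about 2 mm. A picture is of the moment at which its call begins: read the wrist's pose just before it. camera_params takes no time and is no camera call; for the wrist camera it gives the pose at the moment of the call.
A pose or a line that the arm cannot do raises MotionError and nothing moves.
- sign_off(): hands the job in; it is judged then, once.
Trained networks look in the newest picture that a camera, given by its name, has taken for a name from the list of things; names that differ only in an ending like _2 or _b are one class to them, and where a whole thing is asked for, a point or a joint stands for the part that bears it (a point fixed in the world has none). Each returns a list of dicts, best first, with "confidence" (0 to 1); they miss things now and then, are a little off and sometimes report something else, mostly with a low value. They report only what shows in the picture. A call takes as long as a camera call. They do not tell look-alikes from the thing itself.
- look_for(camera, name): "at" ([column, row] in pixels, amid what is visible of it).
- tip_of(camera, name): "at" ([column, row] in pixels: a listed point, or the origin of a listed thing).
Readings, each from a call of its own:
- read_time_s(): time.
- read_qpos(): joint angles.
- read_joint_vel(): joint speeds.
- read_effort(): joint torques, N m.
- read_eef_pos(): TCP position.
- read_tcp_rot(): TCP orientation.
- read_ft_force(): force on the tool from outside, world axes, zero at the start.
- read_ft_torque(): the same for the moment, N m.
- read_finger_gap(): finger opening in m.
- read_grasp_force(): force on a finger pad.
Only numpy, scipy, OpenCV 4.12 (cv2) and the standard library are available. Lean on these libraries where they do the work, as an engineer would, in place of code of your own. Each camera call takes 0.05 s, during which the arm holds its last target. There are 200 camera calls.

## Working session

There is one attempt and no reset: what is moved stays moved. The work goes in short steps, each a Python script; the robot and the scene stay as the last script left them, time stands still between calls to the robot, and variables do not carry over. Pictures are saved under pics/ and viewed, at most 14 in all, crops included, and the job is handed in when it is done.

```bash
mkdir -p pics; ls; cat > h.py <<'E'
import numpy as np, cv2
from bench import *
def save(cam,name,scale=1):
    im=read_camera(cam); cv2.imwrite('pics/'+name,cv2.cvtColor(im,cv2.COLOR_RGB2BGR)); return im
def ray(P,uv):
    K=np.array(P['K']);T=np.array(P['camera_from_world']);R=T[:3,:3];c=-R.T@T[:3,3]
    d=R.T@np.linalg.inv(K)@np.array([uv[0],uv[1],1.]); return c,d
def onz(P,uv,z):
    c,d=ray(P,uv); return c+d*(z-c[2])/d[2]
def tri(obs):
    A=np.zeros((3,3));b=np.zeros(3)
    for P,uv in obs:
        c,d=ray(P,uv);d=d/np.linalg.norm(d);M=np.eye(3)-np.outer(d,d);A+=M;b+=M@c
    return np.linalg.solve(A,b)
def proj(P,p):
    q=np.array(P['camera_from_world'])@np.append(p,1);q=np.array(P['K'])@q[:3];return q[:2]/q[2]
def down(a): # tool y axis (closing) at world angle a (mod pi)
    # tool z=-Z, y=(cos a, sin a,0), x=y×z
    from scipy.spatial.transform import Rotation as R
    y=np.array([np.cos(a),np.sin(a),0]);z=np.array([0,0,-1.]);x=np.cross(y,z)
    return R.from_matrix(np.c_[x,y,z]).as_quat()
E
cat > a.py <<'E'
from h import *
np.set_printoptions(precision=3,suppress=True)
print(read_tcp_rot(),read_qpos())
for cam in ['scene','top']:
    save(cam,cam+'0.png')
    P=camera_params(cam);print(cam,ray(P,(280,210)))
    for n in ['carrier_round','carrier_square','spacer','coupling','bottle','bung','flask','beaker']:
        print(n,[(np.round(o['at'],1).tolist(),round(o['confidence'],2),onz(P,o['at'],0.0)[:2].round(3).tolist()) for o in tip_of(cam,n)[:4]])
E
python3 a.py
```

```text
pics
[ 0.221  0.975 -0.001 -0.   ] [-1.222  0.384  0.044  1.6   -0.018  1.161 -0.05 ]
scene (array([ 1.172, -0.427,  0.868]), array([-0.571,  0.336, -0.749]))
carrier_round [([392.9, 210.1], 0.66, [0.636, 0.184])]
carrier_square [([268.5, 273.3], 0.96, [0.648, -0.144])]
spacer [([337.1, 168.5], 0.53, [0.462, 0.15]), ([394.6, 212.4], 0.31, [0.643, 0.183]), ([380.0, 156.2], 0.17, [0.478, 0.268])]
coupling [([260.4, 192.8], 0.93, [0.443, -0.051])]
bottle [([308.3, 184.0], 0.92, [0.473, 0.061])]
bung [([137.7, 261.9], 0.85, [0.491, -0.365]), ([168.0, 229.6], 0.6, [0.441, -0.279]), ([123.0, 224.3], 0.57, [0.379, -0.359]), ([378.6, 154.5], 0.28, [0.471, 0.268])]
flask [([219.8, 221.7], 0.84, [0.476, -0.171]), ([336.7, 166.1], 0.46, [0.455, 0.153]), ([393.1, 211.1], 0.33, [0.639, 0.182])]
beaker [([379.8, 153.1], 0.79, [0.469, 0.274])]
top (array([ 0.406, -0.043,  1.088]), array([ 0.087,  0.016, -0.996]))
carrier_round [([193.2, 146.4], 0.82, [0.646, 0.168])]
carrier_square [([330.7, 141.2], 0.93, [0.654, -0.14])]
spacer [([196.1, 227.8], 0.73, [0.464, 0.16])]
coupling [([291.5, 231.2], 0.61, [0.454, -0.05])]
bottle [([241.2, 222.0], 0.74, [0.476, 0.06]), ([192.6, 149.2], 0.74, [0.64, 0.169])]
bung [([435.5, 259.7], 0.88, [0.39, -0.362]), ([397.4, 231.3], 0.87, [0.452, -0.282]), ([436.5, 205.2], 0.66, [0.509, -0.369]), ([290.9, 230.5], 0.28, [0.456, -0.049])]
flask [([343.9, 213.4], 0.81, [0.492, -0.166]), ([333.1, 139.9], 0.2, [0.657, -0.145])]
beaker [([146.6, 222.6], 0.58, [0.476, 0.27]), ([396.3, 231.1], 0.48, [0.453, -0.279]), ([331.4, 142.1], 0.35, [0.652, -0.141])]
```

View pics/scene0.png

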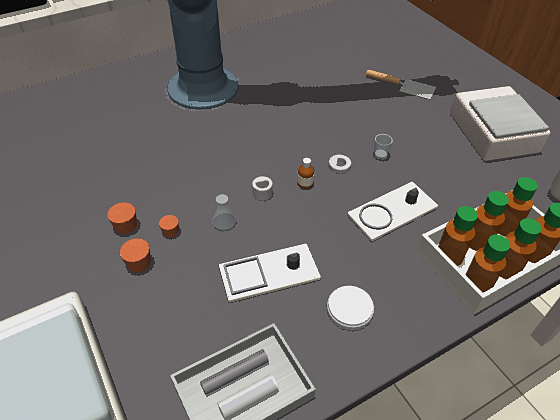

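View pics/top0.png

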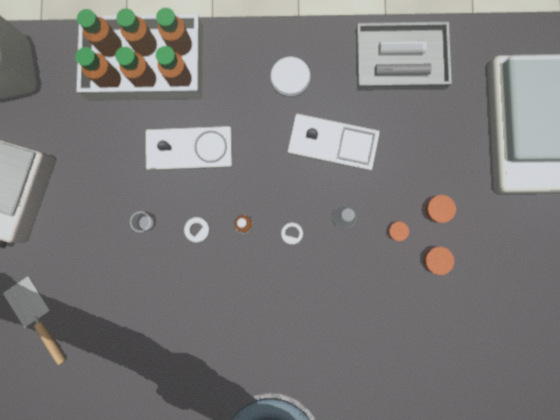

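The bung look-alikes in the top view are at (399,231), (441,209) and (440,261). The smallest is (399,231), which is scene (168,228), so that is the one I want. The white rings at (196,229) thin and (291,233) tall are the spacer and coupling. The white disc at (290,76) and the green-capped bottles are decoys. The small white-capped bottle is at (243,223). Next come close wrist views.

```bash
cat > b.py <<'E'
from h import *
np.set_printoptions(precision=3,suppress=True)
Ps,Pt=camera_params('scene'),camera_params('top')
for n,a,b in [('spacer',(337.1,168.5),(196.1,227.8)),('coupling',(260.4,192.8),(291.5,231.2)),('bottle',(308.3,184),(241.2,222)),('bung',(168,229.6),(397.4,231.3)),('cr',(392.9,210.1),(193.2,146.4)),('cs',(268.5,273.3),(330.7,141.2)),('flask',(219.8,221.7),(343.9,213.4)),('cap tip',(306.5,161),(241.2,223))]:
    print(n,tri([(Ps,a),(Pt,b)]))
P=camera_params('wrist');print('wrist K',np.array(P['K'])[0]);c,d=ray(P,(280,210));print(c-np.array(read_eef_pos()),d)
q=down(0); print(q)
for nm,p in [('w_round',(0.60,0.17,0.30)),('w_sp',(0.42,0.11,0.28))]:
    try: move_ptp(p,q)
    except MotionError as e: print(e); continue
    P=camera_params('wrist'); save('wrist',nm+'.png'); print(nm,read_eef_pos(),read_time_s(),ray(P,(280,210)))
    np.savez(nm+'.npz',K=P['K'],camera_from_world=P['camera_from_world'])
    for n in ['carrier_round','spacer','bottle']:
        print(n,[(np.round(o['at'],1).tolist(),round(o['confidence'],2),onz(P,o['at'],0.0)[:2].round(3).tolist()) for o in tip_of('wrist',n)[:3]])
E
python3 b.py
```

```text
spacer [ 0.462  0.156 -0.003]
coupling [ 0.453 -0.053  0.01 ]
bottle [0.475 0.06  0.003]
bung [ 0.451 -0.28   0.011]
cr [0.645 0.168 0.016]
cs [ 0.652 -0.142  0.004]
flask [ 0.489 -0.17   0.013]
cap tip [0.469 0.053 0.074]
wrist K [377.987   0.    282.997]
[-0.072  0.035  0.125] [ 0.264 -0.135 -0.955]
[0.707 0.707 0.    0.   ]
w_round [0.599 0.173 0.3  ] 2.8583 (array([0.6  , 0.254, 0.425]), array([-0.007, -0.296, -0.955]))
carrier_round [([319.7, 163.8], 0.7, [0.641, 0.177])]
spacer [([157.9, 182.8], 0.97, [0.456, 0.154])]
bottle [([175.3, 263.2], 0.71, [0.468, 0.053]), ([157.3, 181.5], 0.18, [0.456, 0.156])]
w_sp [0.422 0.111 0.281] 3.8417 (array([0.422, 0.191, 0.406]), array([-0.005, -0.295, -0.956]))
carrier_round [([496.4, 107.8], 0.97, [0.644, 0.176])]
spacer [([315.0, 127.9], 0.59, [0.457, 0.156])]
bottle [([324.0, 220.8], 0.72, [0.47, 0.053]), ([301.5, 301.1], 0.51, [0.446, -0.051])]
```

View pics/w_round.png

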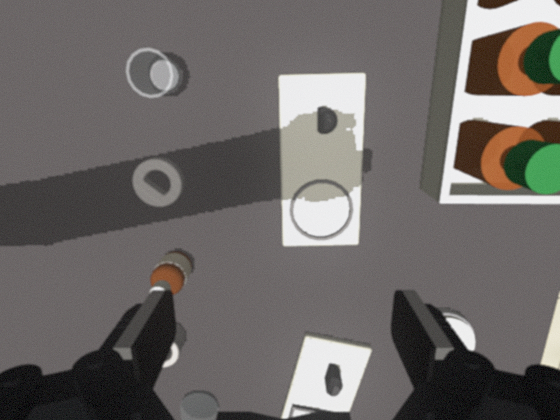

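View pics/w_sp.png

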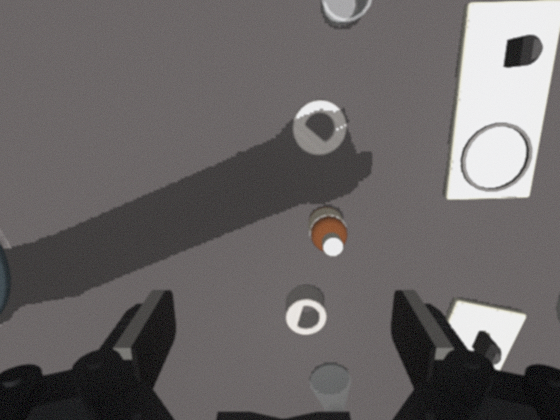

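Wrist view w_sp shows the spacer at (320,127) with its bore flat at the lower left, the coupling at (306,317), the bottle at (329,230), and the round carrier at the right with its post at (523,50). Next I'll take near-vertical close-ups of both D-parts and both carriers.

```bash
cat > c.py <<'E'
from h import *
np.set_printoptions(precision=3,suppress=True)
q=down(0)
for nm,p in [('coup',(0.450,-0.055,0.20)),('cs',(0.652,-0.15,0.20)),('cr',(0.642,0.155,0.20)),('spac',(0.460,0.14,0.20))]:
    move_ptp(p,q)
    P=camera_params('wrist'); save('wrist','c_'+nm+'.png'); print(nm,np.array(read_eef_pos()),read_time_s())
    np.savez('c_'+nm+'.npz',K=P['K'],camera_from_world=P['camera_from_world'])
    for n in [['coupling'],['carrier_square'],['carrier_round'],['spacer']][['coup','cs','cr','spac'].index(nm)]:
        print(n,[(np.round(o['at'],1).tolist(),round(o['confidence'],2),onz(P,o['at'],0.0)[:2].round(4).tolist()) for o in tip_of('wrist',n)[:2]])
m=[cv2.imread(f'pics/c_{n}.png')[0:300,80:480] for n in ['coup','cs','cr','spac']]
cv2.imwrite('pics/mont.png',np.vstack([np.hstack(m[:2]),np.hstack(m[2:])]))
E
python3 c.py
```

```text
coup [ 0.451 -0.053  0.201] 4.8083
coupling [([276.0, 185.6], 0.72, [0.4457, -0.0517])]
cs [ 0.651 -0.149  0.2  ] 5.8
carrier_square [([282.8, 182.7], 0.71, [0.6519, -0.1434])]
cr [0.642 0.151 0.201] 7.0667
carrier_round [([279.6, 158.9], 0.75, [0.6406, 0.1778])]
spac [0.462 0.14  0.201] 7.925
spacer [([278.3, 169.5], 0.81, [0.4592, 0.1568])]
```

View pics/mont.png

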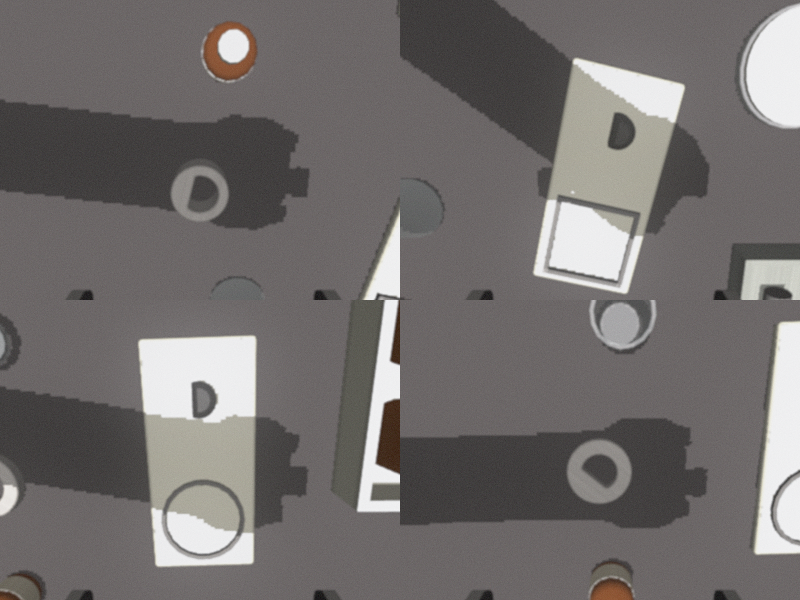

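The montage shows both plates and both bores clearly. The spacer flat faces lower left, about +49° yaw. The coupling flat faces left, about −11°, and the square carrier is at about −14°. I'll refine these numerically on rectified planes.

```bash
cat > d.py <<'E'
from h import *
from scipy.optimize import minimize
np.set_printoptions(precision=4,suppress=True)
S=0.0004
def rect(nm,cx,cy,hw,hh,z):
    P=np.load('c_'+nm+'.npz');im=cv2.imread(f'pics/c_{nm}.png')
    W,H=int(2*hw/S),int(2*hh/S)
    dst=np.float32([[0,0],[W,0],[W,H],[0,H]])
    wp=[(cx-hw,cy+hh),(cx+hw,cy+hh),(cx+hw,cy-hh),(cx-hw,cy-hh)]
    src=np.float32([proj(P,(a,b,z)) for a,b in wp])
    return cv2.warpPerspective(im,cv2.getPerspectiveTransform(src,dst),(W,H),flags=cv2.INTER_CUBIC)
out=[]
for nm,cx,cy in [('cr',.642,.172),('cs',.652,-.143)]:
    r=rect(nm,cx,cy,.09,.12,.012);g=cv2.cvtColor(r,cv2.COLOR_BGR2GRAY)
    m=cv2.morphologyEx((g>132).astype(np.uint8),cv2.MORPH_OPEN,np.ones((9,9)))
    cs=max((c for c in cv2.findContours(m,0,2)[0] if cv2.pointPolygonTest(cv2.convexHull(c),(m.shape[1]/2,m.shape[0]/2),False)>0),key=cv2.contourArea)
    (u,v),(w,h),a=cv2.minAreaRect(cs); b=cv2.boxPoints(((u,v),(w,h),a))
    e=max([b[1]-b[0],b[2]-b[1]],key=np.linalg.norm); e=np.array([e[0],-e[1]]); e*=np.sign(e[1])
    yaw=np.arctan2(-e[0],e[1]); c=np.array([cx-.09+u*S,cy+.12-v*S])
    post=c+.05*np.array([-np.sin(yaw),np.cos(yaw)]);well=2*c-post
    print(nm,'c',c,'size',w*S,h*S,'yaw',np.degrees(yaw),'post',post,'well',well)
    # overlay post D at z=.039(taper start) on raw
    P=np.load('c_'+nm+'.npz');im=cv2.imread(f'pics/c_{nm}.png')
    t=np.linspace(0,2*np.pi,200);D=np.c_[np.maximum(13*np.cos(t),-5),13*np.sin(t)]/1000
    R=np.array([[np.cos(yaw),-np.sin(yaw)],[np.sin(yaw),np.cos(yaw)]])
    im=cv2.resize(im,None,fx=3,fy=3,interpolation=2)
    for z,col in [(.039,(0,255,0)),(.012,(0,0,255))]:
        pts=np.array([proj(P,(*(post+R@d),z)) for d in D])*3+1
        cv2.polylines(im,[pts.astype(int)],True,col,1)
    p=(proj(P,(*post,.03))*3).astype(int); out.append(im[p[1]-150:p[1]+150,p[0]-200:p[0]+200])
for nm,cx,cy,z,rad in [('spac',.459,.157,.014,.027),('coup',.446,-.052,.034,.023)]:
    r=rect(nm,cx,cy,.045,.045,z);g=cv2.GaussianBlur(cv2.cvtColor(r,cv2.COLOR_BGR2GRAY),(5,5),0).astype(float)
    yy,xx=np.mgrid[:g.shape[0],:g.shape[1]];X=cx-.045+(xx+.5)*S;Y=cy+.045-(yy+.5)*S
    def model(p):
        dx,dy=X-p[0],Y-p[1];rr=np.hypot(dx,dy);l=-(dx*np.cos(p[2])+dy*np.sin(p[2]))
        sg=lambda d:1/(1+np.exp(-d/.0005))
        return sg(rad-rr),sg(np.minimum(.015-rr,.007-l))
    near=np.hypot(X-cx,Y-cy)<.040
    def cost(p):
        o,i=model(p); ring=o*(1-i); A=np.c_[ring[near],np.ones(near.sum()),i[near]]
        s,res,_,_=np.linalg.lstsq(A,g[near],rcond=None); return ((A@s-g[near])**2).mean()
    best=min((minimize(cost,[cx,cy,y0],method='Nelder-Mead',options=dict(initial_simplex=[[cx,cy,y0],[cx+.004,cy,y0],[cx,cy+.004,y0],[cx,cy,y0+.2]])) for y0 in np.radians(np.arange(-180,180,45))),key=lambda o:o.fun)
    p=best.x; print(nm,p[:2],np.degrees(p[2]),best.fun,g[near].var())
    o,i=model(p); v=cv2.cvtColor(g.astype(np.uint8),cv2.COLOR_GRAY2BGR)
    for mm,col in ((o,(0,255,0)),(i,(0,0,255))): cv2.drawContours(v,cv2.findContours((mm>.5).astype(np.uint8),0,1)[0],-1,col,1)
    v=cv2.resize(v,(300,300));out.append(cv2.copyMakeBorder(v,0,0,50,50,0))
cv2.imwrite('pics/fit.png',np.vstack([np.hstack(out[:2]),np.hstack(out[2:])]))
E
python3 d.py
```

```text
cr c [0.6413 0.1773] size 0.19074566650390626 0.09050960693359375 yaw 1.566971 post [0.64   0.2273] well [0.6427 0.1273]
cs c [ 0.6515 -0.1447] size 0.09079782714843751 0.19082144775390625 yaw -12.724354 post [ 0.6625 -0.0959] well [ 0.6405 -0.1935]
spac [0.4598 0.1575] 51.10536292087868 38.09990293216168 1065.877814969895
coup [ 0.4489 -0.0504] -13.228558363052809 228.06682098867978 792.7276652101027
```

View pics/fit.png

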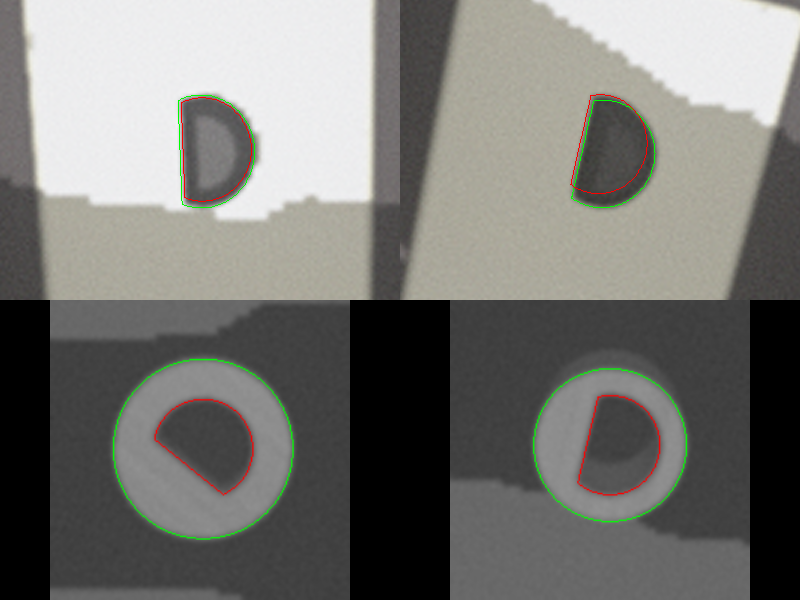

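The fits sit right on the edges, so I'll start with the spacer.

```bash
cat >> h.py <<'E'
np.set_printoptions(precision=4,suppress=True)
rad=np.radians
def goto(xy,z,a,ptp=True,speed=.15):
    (move_ptp if ptp else lambda p,q:movel(p,q,speed))([*xy,z],down(a))
def st(t): print(t,np.array(read_eef_pos()),'F',np.array(read_ft_force()),'gap',round(read_finger_gap(),4),'grip',round(read_grasp_force(),1),'t',round(read_time_s(),1))
def pick(xy,z,a,force,clear=.14,width=.085):
    goto(xy,clear,a); move_gripper(width)
    goto(xy,z+.03,a,False,.2); pause(.2)
    e=np.array(read_eef_pos())[:2]-xy; print('err',e)
    goto(np.array(xy)-e,z,a,False,.08); st('at'); move_gripper(0.0,force); pause(.2); st('gripped')
def lower(xy,z0,z1,a,fmax=8,step=.003):
    goto(xy,z0,a,False,.12); pause(.3)
    e=np.array(read_eef_pos())[:2]-xy; xy=np.array(xy)-e; goto(xy,z0,a,False,.03);pause(.2); st('above')
    f0=np.array(read_ft_force()); z=z0
    while z>z1+1e-6:
        z=max(z1,z-step); goto(xy,z,a,False,.05)
        f=np.array(read_ft_force())-f0
        if f[2]>fmax: st('contact'); return z
    pause(.2); st('down'); return z
E
cat > e.py <<'E'
from h import *
a0=rad(25);a1=a0+rad(1.57-51.1);post=np.array([.640,.2273])
pick(np.array([.4598,.1575]),.0175,a0,40)
goto([.4598,.1575],.12,a0,False,.2); goto(post,.12,a1); lower(post,.075,.031,a1)
save('wrist','sp_place.png')
E
python3 e.py
```

```text
err [0.0013 0.0006]
at [0.4583 0.1565 0.0172] F [0.2449 0.5914 0.1252] gap 0.0848 grip 0.0 t 10.0
gripped [0.459  0.157  0.0184] F [-1.209  -0.3435  5.0226] gap 0.0513 grip 40.7 t 10.6
above [0.6394 0.2272 0.075 ] F [ 0.1298  0.055  -0.3244] gap 0.0514 grip 41.7 t 13.4
down [0.6395 0.2272 0.0311] F [ 0.1167  0.9204 -0.8853] gap 0.0513 grip 41.7 t 17.3
```

View pics/sp_place.png

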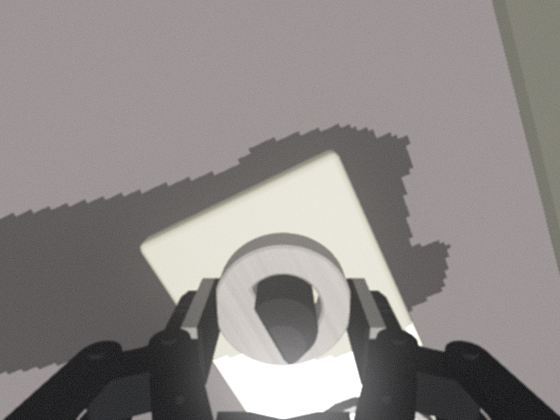

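The post stands through the bore and the flats align. I'll set it down, release, check, then fetch the bottle.

```bash
cat > f.py <<'E'
from h import *
a1=rad(25+1.57-51.1);xy=np.array(read_eef_pos())[:2]
lower(xy,.0305,.0285,a1,5,.0005)
move_gripper(.085); pause(.2); st('open'); 
goto(xy,.10,a1,False,.2); goto(np.array([.64,.19]),.2,0); save('wrist','sp_done.png')
P=camera_params('wrist'); np.savez('c_spdone.npz',K=P['K'],camera_from_world=P['camera_from_world'])
# bottle
b=np.array([.470,.055]); goto(b+[0,.03],.2,0)
P=camera_params('wrist');read_camera('wrist'); print([(o['at'],o['confidence'],onz(P,o['at'],0)[:2]) for o in tip_of('wrist','bottle')[:2]])
im=cv2.imread('pics/sp_done.png'); p=(proj(np.load('c_spdone.npz'),(.64,.2273,.026))).astype(int)
r=max(p[1]-60,0);v=cv2.resize(im[r:r+120,p[0]-80:p[0]+80],None,fx=4,fy=4,interpolation=2)
for z,R in((.026,.027),(.012,.027)):
  t=np.linspace(0,6.283,90);pts=np.array([proj(np.load('c_spdone.npz'),(.64+R*np.cos(u),.2273+R*np.sin(u),z)) for u in t])-[p[0]-80,r]
  cv2.polylines(v,[(pts*4+2).astype(int)],True,(0,255,0) if z>.02 else (0,0,255),1)
cv2.imwrite('pics/sp_crop.png',v)
E
python3 f.py
```

```text
above [0.6394 0.2273 0.0306] F [0.8558 1.0102 0.0758] gap 0.0518 grip 41.8 t 18.4
contact [0.6395 0.2272 0.0305] F [-2.7731  0.3337  6.3408] gap 0.0519 grip 42.3 t 18.9
open [0.6393 0.2273 0.0294] F [ 0.3634  0.6241 -0.6041] gap 0.085 grip 0.0 t 19.5
[([279.2, 222.4], 0.6, array([0.469 , 0.0547]))]
```

View pics/sp_crop.png

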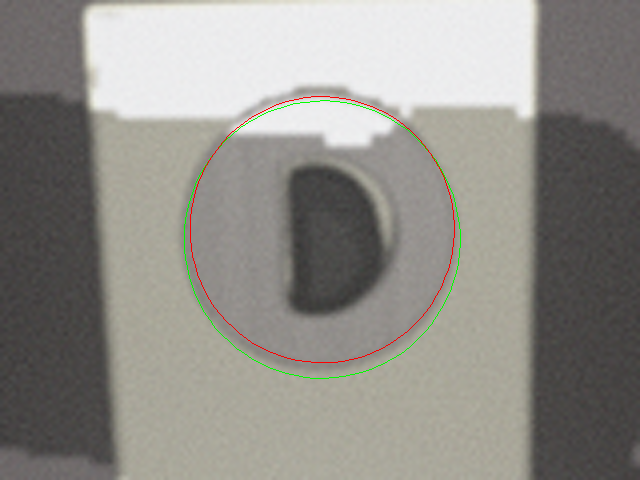

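The spacer is seated flat around the post with its flat aligned. Bottle next.

```bash
cat > g.py <<'E'
from h import *
b=np.array([.469,.0547]);w=np.array([.6427,.1273])
pick(b,.034,0,25,.16)
goto(b,.13,0,False,.2); goto(w,.13,0); z=lower(w,.065,.0455,0,4,.001)
move_gripper(.085); pause(.2); st('open'); goto(w,.17,0,False,.2); 
# coupling
c=np.array([.4489,-.0504]); a0=rad(0); a1=a0+rad(-12.72+13.23); post=np.array([.6625,-.0959])
pick(c,.022,a0,40)
goto(c,.13,a0,False,.2); goto(post,.13,a1)
save('scene','s_mid.png'); z=lower(post,.08,.033,a1,8,.003)
save('wrist','co_place.png')
E
python3 g.py; python3 -c "
import cv2,numpy as np
a=cv2.imread('pics/s_mid.png')[120:300,160:460];b=cv2.imread('pics/co_place.png')
a=cv2.resize(a,(400,240));b=cv2.resize(b,(400,300))
cv2.imwrite('pics/m2.png',np.hstack([cv2.copyMakeBorder(a,0,60,0,0,0),b]))"
```

```text
err [0.0013 0.0004]
at [0.4677 0.0541 0.034 ] F [-0.1872  0.7116  0.8453] gap 0.085 grip 0.0 t 23.4
gripped [0.468  0.0544 0.0344] F [-1.5107  1.2022  5.223 ] gap 0.0372 grip 25.9 t 24.1
above [0.6421 0.1273 0.065 ] F [-1.2606  0.782  -0.4514] gap 0.0369 grip 25.3 t 26.9
contact [0.6423 0.1272 0.0465] F [-1.8512  0.1315  6.0622] gap 0.0368 grip 26.0 t 31.9
open [0.6421 0.1273 0.0455] F [-0.7928 -0.7988  0.2377] gap 0.0849 grip 0.0 t 32.6
err [0.0013 0.0001]
at [ 0.4476 -0.0506  0.0221] F [-1.5467 -0.5514  0.503 ] gap 0.0849 grip 0.0 t 36.0
gripped [ 0.448  -0.0504  0.0225] F [-1.4457 -0.0221  5.6529] gap 0.0438 grip 40.7 t 36.6
above [ 0.6619 -0.0956  0.08  ] F [-0.1702  0.8902 -0.6692] gap 0.0436 grip 40.8 t 39.6
down [ 0.6619 -0.0957  0.0347] F [-3.6843  2.0864  7.106 ] gap 0.0441 grip 41.8 t 43.8
```

View pics/m2.png

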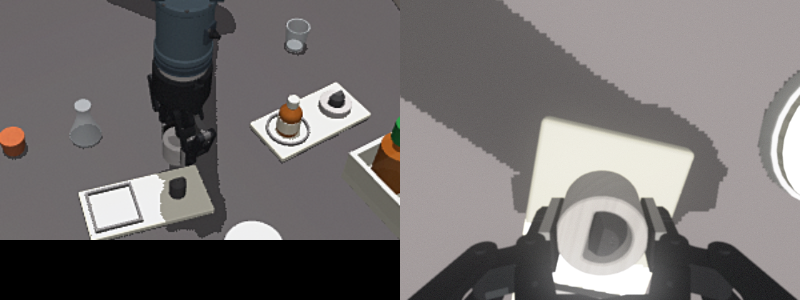

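The bottle stands in the round well, and the coupling is down on its post, with contact at the expected height. I'll release it and look closely at the bung.

```bash
cat > i.py <<'E'
from h import *
xy=np.array(read_eef_pos())[:2];a1=rad(.51)
move_gripper(.085); pause(.2); st('open'); goto(xy,.12,a1,False,.2)
b=np.array([.452,-.28]); goto([.66,-.11],.2,0); save('wrist','co_done.png')
goto(b+[0,-.01],.2,0); P=camera_params('wrist'); im=save('wrist','bung.png')
print([(o['at'],o['confidence'],onz(P,o['at'],0)[:2]) for o in tip_of('wrist','bung')[:3]])
print([(o['at'],o['confidence'],onz(P,o['at'],.016)[:2]) for o in look_for('wrist','bung')[:3]])
hsv=cv2.cvtColor(im,cv2.COLOR_RGB2HSV);m=((hsv[...,1]>130)&((hsv[...,0]<18))).astype(np.uint8)
for c in cv2.findContours(m,0,2)[0]:
    if cv2.contourArea(c)>300:
        (u,v),r=cv2.minEnclosingCircle(c);p=onz(P,(u,v),.032);print((u,v),r,p[:2],'rad',np.linalg.norm(onz(P,(u+r,v),.032)-p))
a=cv2.imread('pics/co_done.png')[60:360,80:480]
cv2.imwrite('pics/m3.png',np.hstack([a,cv2.imread('pics/bung.png')[60:360,80:480]]))
E
python3 i.py
```

```text
open [ 0.6619 -0.0957  0.0329] F [ 0.5256 -0.8651  0.1454] gap 0.0851 grip 0.0 t 44.5
[([329.2, 271.2], 0.88, array([ 0.4995, -0.3693])), ([276.1, 176.2], 0.8, array([ 0.4492, -0.2776])), ([214.2, 263.1], 0.7, array([ 0.3907, -0.3612]))]
[([275.2, 185.1], 0.83, array([ 0.4487, -0.2818])), ([207.1, 277.9], 0.67, array([ 0.3866, -0.3684])), ([329.5, 288.9], 0.56, array([ 0.4983, -0.3793]))]
(332.04345703125, 284.3633117675781) 37.69222640991211 [ 0.4981 -0.366 ] rad 0.03271491754800524
(202.9060821533203, 277.6104431152344) 36.76810836791992 [ 0.3865 -0.3598] rad 0.0316853328975213
(278.2290344238281, 184.0987091064453) 25.251304626464844 [ 0.4514 -0.2771] rad 0.020027726019093917
```

View pics/m3.png

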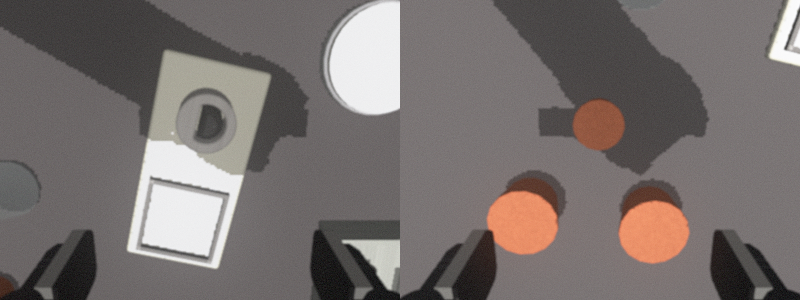

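The coupling is seated, and the smallest bung sits at (598,125) in the crop, 42 mm across the top. Its neighbours are about 64 mm, so the choice is right. Picking and placing it now.

```bash
cat > j.py <<'E'
from h import *
b=np.array([.4505,-.2775]);w=np.array([.6405,-.1935]);a1=rad(-12.7)
pick(b,.028,0,25)
goto(b,.14,0,False,.2); goto(w,.14,a1); z=lower(w,.065,.0395,a1,4,.001)
move_gripper(.085); pause(.2); st('open'); goto(w,.15,a1,False,.2); goto([.5,-.05],.3,0)
save('scene','s_end.png');save('top','t_end.png')
goto(w+[0,.02],.22,0); save('wrist','w_end.png'); st('end')
a=cv2.resize(cv2.imread('pics/s_end.png')[110:320,180:460],(400,300));b=cv2.imread('pics/w_end.png')[60:360,80:480]
cv2.imwrite('pics/m4.png',np.hstack([a,b]))
E
python3 j.py
```

```text
err [ 0.0012 -0.0008]
at [ 0.4486 -0.2766  0.0273] F [0.6909 0.0301 0.402 ] gap 0.0852 grip 0.0 t 48.6
gripped [ 0.4495 -0.2769  0.0286] F [-0.7551  1.0873  5.3968] gap 0.0397 grip 25.0 t 49.3
above [ 0.6399 -0.1934  0.065 ] F [-0.8562  0.2988 -0.4885] gap 0.0393 grip 25.2 t 52.4
contact [ 0.6401 -0.1935  0.0407] F [-1.1016  1.3862  4.3637] gap 0.0396 grip 25.5 t 58.7
open [ 0.6399 -0.1934  0.04  ] F [ 0.1051  0.0444 -0.0409] gap 0.0848 grip 0.0 t 59.4
end [ 0.6408 -0.1731  0.2211] F [0.3314 0.9014 0.8209] gap 0.0852 grip 0.0 t 62.0
```

View pics/m4.png

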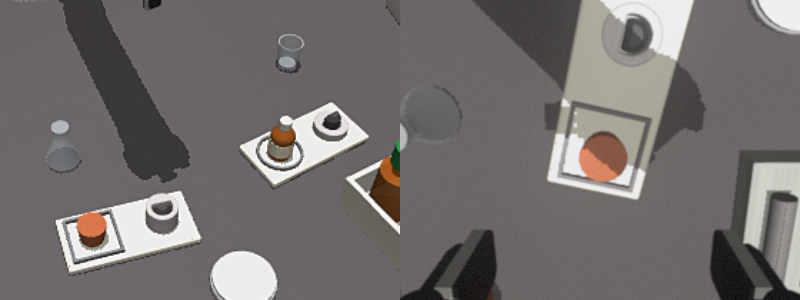

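Both kits are made up, and the flask and beaker are still standing.

```bash
python3 -c "
from bench import *
print(sign_off())"
```

```text
the job is handed in; nothing more can be done
None
```

I made up both spares kits and handed the job in at about 62 s: spacer on its post and bottle in the round well, coupling on its post and the smallest bung, narrow end down, in the square well. The last pictures show all four parts in place and the flask and beaker standing; no verdict came back.

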